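# Top up the hot wax warmer

## Robot

A 6-joint arm with a two-finger parallel gripper is mounted at the origin on a cart in front of the work surface, level with it; the furniture and walls round the work are solid. World frame = base frame: x ahead of the robot, y to its left, z up, the work surface at z = 0. Lengths are in m, angles in rad, forces in N, time in s.
With the tool pointing down it reaches from about 0.3 to 0.95 m from the base axis. Payload 3.1 kg.
Tool frame: the origin (TCP) lies at the very end of the fingers, on their centre line; the grasp point (between the pads) lies 19 mm behind it (robot.tcp_to_grasp is the distance from the TCP to the grasp point, in m); x points along the fingers, y is the direction in which the jaws open and shut, and the axes are right-handed (so a half turn about x gives the same grasp; the last joint's range is limited). The gripper opens to 85 mm and grips with 20 to 120 N. Pads are 22 mm wide; open, the fingers measure 114 mm over their backs; the gripper's body (76 mm by 85 mm) begins 54 mm behind the grasp point. The pads swing forward as they close: fully open they stand 13 mm farther back than shut.
Start: joints at [1.261, 0.308, 1.634, -0, 1.2, -0.07], TCP at [0.148, 0.607, 0.231] pointing down, gripper open.
Joint ranges: [-3.06, 3.06], [-0.79, 1.96], [0.05, 2.63], [-1.19, 4.34], [0.05, 2.64], [-2.94, 2.94]. Speed limits (rad/s): [2.79, 2.79, 3.14, 3.14, 3.14, 3.14].

## Interface

Orientations are given as a 3x3 rotation matrix whose columns are the frame's x, y, z axes.
In Python, from workcell import readout, viewer, robot, models gives the robot as it stands.
- The arm moves only by the shell command python3 -m creep 'ROWS' [FORCE]. ROWS is text: rows parted by semicolons, each of 7 numbers parted by spaces: the shift along the tool's x, y, z in cm, then the turn, a rotation vector about the tool's x, y, z in degrees, then the opening, from 0 (shut) to 1 (fully open). A call has 1 to 12 rows; each row shifts and turns the commanded pose from where the row before left it, along the tool's axes as they then stand; what a row does not reach is not made up. A row lasts 1/10 s, in which the tool goes at most 50 mm and 8.59 degrees, less where a joint would pass 70% of its speed; a pose out of reach is approached as far as the arm can. A call is refused whole if a number of a shift passes 5 or a number of a turn 8.59, either way. A call with a gripper value outside its range is refused whole. The fingers move at their own pace and stop on an object; FORCE is the grip in N (left out, the last holds). Time passes only in rows, so rows that do not move let the fingers close. It gives the time, the measured TCP pose, the force and the opening at its end, in the units of the state.
- readout.get_state(): the state, without advancing time (a new reading comes with each control period).
- viewer.camera(name): name is "scene" or "top" or "wrist"; returns the picture (420x560x3 uint8, red, green, blue); there is no depth.
- viewer.calibration(name): a dict with "vertical_fov" (degrees; the focal length in pixels is half the picture's height over the tangent of half this angle, whatever the lens; pixels are square), "cx", "cy" (the principal point, pixels), "position" and "orientation" of the camera in the world. Camera axes: x right, y down, z forward; pixel columns grow to the right and rows downward; lengths in m; the calibration is good to about 2 mm. A picture is of the moment at which its call begins: read the wrist's pose just before it. calibration takes no time and is no camera call; for the wrist camera it gives the pose at the moment of the call.
- robot.close_job(): hands the job in, once; it reports no verdict.
Trained networks look in the newest picture that a camera, given by its name, has taken for a name from the list of things; names that differ only in an ending like _2 or _b are one class to them, and where a whole thing is asked for, a point or a joint stands for the part that bears it (a point fixed in the world has none). Each returns a list of dicts, best first, with "p" (0 to 1); they miss things now and then, are a little off and sometimes report something else, mostly with a low value. They report only what shows in the picture. A call takes as long as a camera call. They do not tell look-alikes from the thing itself.
- models.boxes_of(camera, target): "at" ([column, row] in pixels, amid what is visible of it).
The state is a dict: "time_s": time; "joints": joint angles; "qd": joint speeds; "tau": joint torques, N m; "tcp_pos": TCP position; "ee_rot": TCP orientation; "contact_force": force on the tool from outside, world axes, zero at the start; "torque": the same for the moment, N m; "opening": finger opening in m.
Only numpy, scipy, OpenCV 4.12 (cv2) and the standard library are available. Lean on these libraries where they do the work, as an engineer would, in place of code of your own. Each camera call takes 0.05 s, during which the arm holds its last target. There are 200 camera calls.

## Task

Top up the hot wax warmer: lift its hot lid off by the loop handle with the lid lifter, keeping the lid level and never touching it with the robot, set it down on the cork trivet and drop wax discs into the barrel until the top of the stack is level with the mark where the white barrel meets the yellow mouth. Then bring the lid back with the lifter so that it closes the mouth properly, and stand the lifter upright on its black mat again. There is some wax in the barrel already, and there may be more discs than needed; leave the other things on the desk alone.

Things in the scene. Friction and masses are not known exactly. Their poses are not given: they have to be found in the camera images.
- warmer: wax warmer, fixed: grey base 135x115x18, on it an upright white barrel, bore 50, outside 58, inner floor 23 above the desk. White ends at height 113 (90 mm of wax fill it exactly to there); above it the yellow mouth, straight for 6, then flaring over 10 to 62 bore (70 outside) at the rim, height 129. Origin: centre of underside, z up. Sizes in mm
- fill_mark (a point): point on the barrel's axis at the height of the fill mark, 113 mm above the desk, where white meets yellow
- mouth (a point): centre of the yellow rim, 129 mm above the desk; the lid's origin lies here when closed (the plug centres it loosely)
- lid: hot steel lid, 120 g, loose, starts on the mouth. Plate 84 mm across, 8 thick; plug below, 7 deep, 58 tapering to 47 across. Loop handle of 8 mm bar on top: legs at y = +-33, straight bar along y; opening under the bar 58 wide, 28 high, passed along the lid's x (x points roughly away from the robot). Origin: centre of the plate's underside (seat plane), z up
- lid_loop (a point): middle of the loop's bar (its centre line), 40 mm above the lid's origin; the bar's underside is at 36 mm
- lifter: lid lifter, 180 g, standing on its mat. Steel tongue 34 mm wide, 4 thick, from x = -52 to +38 (tip), with two cross ribs at x = -13 and +13, tops 10 above the underside; a loop bar hangs in the 18 mm gap between them. Stem 95 high at x = -52 to -42; red grip on it, over the tongue, x -52 to +43, 20 thick in y, z 76 to 100. Origin: underside of tongue between the ribs, z up
- lifter_grip (a point): centre of the red grip, 88 mm straight above the lifter's origin and so straight above a hanging load; pinch the grip here from above, fingers closing along the lifter's y. The tongue enters a loop tip first, along x
- mat: black rubber mat of the lifter, 130 x 80 x 3 mm, fixed; origin at the centre of its underside, x along its long side
- trivet: cork trivet ring, fixed, 104 mm across, hole 64 mm, 12 mm high; the lid's plate lies on it with the plug in the hole. Origin at the centre of its underside
- disc_1: dark red wax disc, 44 mm across, 18 mm thick, 30 g, loose; origin at the centre of its underside, z up its axis. Lies flat on the desk at the start, if present
- disc_2: dark red wax disc, 44 mm across, 18 mm thick, 30 g, loose; origin at the centre of its underside, z up its axis. Lies flat on the desk at the start, if present
- disc_3: dark red wax disc, 44 mm across, 18 mm thick, 30 g, loose; origin at the centre of its underside, z up its axis. Lies flat on the desk at the start, if present
- disc_4: dark red wax disc, 44 mm across, 18 mm thick, 30 g, loose; origin at the centre of its underside, z up its axis. Lies flat on the desk at the start, if present
- wax_low: dark red wax plug, 44 mm across, 36 mm tall (as 2 discs), loose in the barrel under the lid, resting on its floor; origin at the centre of its underside. Either this or the other plug is there at a start, never both
- wax_high: dark red wax plug, 44 mm across, 54 mm tall (as 3 discs), loose in the barrel under the lid, resting on its floor; origin at the centre of its underside. Either this or the other plug is there at a start, never both
- glue_stick: glue stick, 24 mm across, 92 mm tall, bystander; origin at the centre of its underside
- eraser: eraser 21 x 52 x 12 mm, bystander; origin at the centre of its underside
- stapler: stapler 130 x 34 x 48 mm, bystander; origin at the centre of its underside
- binder_clip: black paper clip 50 x 32 x 30 mm, bystander; origin at the centre of its underside
- usb_stick: black memory stick 18 x 48 x 8 mm, bystander; origin at the centre of its underside
- sharpener: metal sharpener 16 x 26 x 15 mm, bystander; origin at the centre of its underside
Things that resemble listed ones, but are neither listed nor needed, are in the scene too. What is meant by the trivet is not blue, pink or red, and is the larger of those in its own colour.

How it is judged:
On the way, in this order (a step that is already met when the one before it is completed fails the run):
1. the lid is lifted clear of the mouth by the lifter, level within 20 degrees (height (world z) of lid above 0.155 m and contact force between lifter and lid above 0.4 N and angle between lid's own z axis and vertical below 0.35 rad), for 0.3 s.
2. the lid lies flat on the trivet, centred within 15 mm (horizontal distance between lid and trivet below 0.015 m and z of lid in the frame of trivet between 0.008 and 0.016 m and angle between lid's own z axis and vertical below 0.08 rad and linear speed of lid below 0.02 m/s), for 0.2 s.
3. a disc lies flat in the barrel with its top within 4 mm of the fill mark, while the lid is on the trivet (((z of disc_1 in the frame of fill_mark between -0.022 and -0.014 m and horizontal distance between disc_1 and fill_mark below 0.006 m and angle between disc_1's own z axis and vertical below 0.15 rad and linear speed of disc_1 below 0.02 m/s) or (z of disc_2 in the frame of fill_mark between -0.022 and -0.014 m and horizontal distance between disc_2 and fill_mark below 0.006 m and angle between disc_2's own z axis and vertical below 0.15 rad and linear speed of disc_2 below 0.02 m/s) or (z of disc_3 in the frame of fill_mark between -0.022 and -0.014 m and horizontal distance between disc_3 and fill_mark below 0.006 m and angle between disc_3's own z axis and vertical below 0.15 rad and linear speed of disc_3 below 0.02 m/s) or (z of disc_4 in the frame of fill_mark between -0.022 and -0.014 m and horizontal distance between disc_4 and fill_mark below 0.006 m and angle between disc_4's own z axis and vertical below 0.15 rad and linear speed of disc_4 below 0.02 m/s)) and horizontal distance between lid and trivet below 0.02 m and z of lid in the frame of trivet between 0.008 and 0.016 m and angle between lid's own z axis and vertical below 0.08 rad and linear speed of lid below 0.02 m/s), for 0.3 s.
4. the lid is lifted off the trivet by the lifter, level within 20 degrees (height (world z) of lid above 0.05 m and contact force between lifter and lid above 0.4 N and angle between lid's own z axis and vertical below 0.35 rad), for 0.3 s.
At the end, for the whole second after the job is handed in: The lid closes the mouth (centred within 8 mm, flat, seated within 4 mm), the top disc's upper face is within 4 mm of the fill mark, and the lifter stands upright on its mat, its origin within 40 mm of the mat's centre; all at rest (horizontal distance between lid and mouth below 0.008 m and z of lid in the frame of mouth between -0.004 and 0.004 m and angle between lid's own z axis and vertical below 0.08 rad and linear speed of each of lid, lifter below 0.02 m/s and ((z of disc_1 in the frame of fill_mark between -0.022 and -0.014 m and horizontal distance between disc_1 and fill_mark below 0.006 m and angle between disc_1's own z axis and vertical below 0.15 rad and linear speed of disc_1 below 0.02 m/s) or (z of disc_2 in the frame of fill_mark between -0.022 and -0.014 m and horizontal distance between disc_2 and fill_mark below 0.006 m and angle between disc_2's own z axis and vertical below 0.15 rad and linear speed of disc_2 below 0.02 m/s) or (z of disc_3 in the frame of fill_mark between -0.022 and -0.014 m and horizontal distance between disc_3 and fill_mark below 0.006 m and angle between disc_3's own z axis and vertical below 0.15 rad and linear speed of disc_3 below 0.02 m/s) or (z of disc_4 in the frame of fill_mark between -0.022 and -0.014 m and horizontal distance between disc_4 and fill_mark below 0.006 m and angle between disc_4's own z axis and vertical below 0.15 rad and linear speed of disc_4 below 0.02 m/s)) and angle between lifter's own z axis and vertical below 0.1 rad and z of lifter in the frame of mat below 0.008 m and horizontal distance between lifter and mat below 0.04 m); the robot touches nothing.
It fails at once if the robot touches the hot lid (contact force between any of the fingers, the arm and lid above 0.5 N).
It fails at once if the lid tips more than 30 degrees (angle between lid's own z axis and vertical above 0.52 rad).
It fails at once if a bystander is pushed more than 30 mm (distance of any of glue_stick, eraser, stapler, binder_clip, usb_stick, sharpener from where it was at the start of the episode above 0.03 m).
Of wax_low, wax_high only 1 to 1 are there at a start; the rules pass over those that are not, and their reading is None.
Of disc_1, disc_2, disc_3, disc_4 only 3 to 4 are there at a start; the rules pass over those that are not, and their reading is None.
At some moment in a run one of disc_1, disc_2, disc_3, disc_4 may be knocked a few centimetres aside while the robot is not near it.
It also fails if it takes over 210 s, if anything falls off the work surface, if the arm or the gripper's body presses on something with over 40 N, if the wrist force passes 120 N, or if a joint passes its speed limit or range.

## Working session

There is one attempt and no reset: what is moved stays moved. The work goes in short steps, Python scripts to look and compute and a shell command to move; the robot and the scene stay as the last step left them, time stands still between calls to the robot, and variables do not carry over. Pictures are saved under pics/ and viewed, about 12 in all and at most 16, crops included, and the job is handed in when it is done.

```bash
ls; mkdir -p pics; cat > h.py <<'E'
import numpy as np, cv2
from workcell import readout, viewer, robot, models
def ray(cal,uv):
    f=210/np.tan(np.radians(cal["vertical_fov"])/2)
    d=np.array([(uv[0]-cal["cx"])/f,(uv[1]-cal["cy"])/f,1.])
    return np.array(cal["position"]),np.array(cal["orientation"])@d
def atz(cal,uv,z):
    p,d=ray(cal,uv); return p+d*(z-p[2])/d[2]
def proj(cal,P):
    f=210/np.tan(np.radians(cal["vertical_fov"])/2)
    q=np.array(cal["orientation"]).T@(np.array(P)-np.array(cal["position"]))
    return q[:2]/q[2]*f+[cal["cx"],cal["cy"]]
def snap(cam,name):
    cal=viewer.calibration(cam); im=viewer.camera(cam)
    cv2.imwrite(f"pics/{name}.png",im[:,:,::-1]); return cal,im
E
python3 - <<'E'
from h import *
np.set_printoptions(precision=4,suppress=True)
for c in("top","scene"):
    cal,im=snap(c,c+"0"); print(c,cal)
    for t in("warmer","lid_loop","lid","lifter_grip","lifter","mat","trivet","disc_1"):
        print(t,[(np.round(r["at"],1).tolist(),round(r["p"],2)) for r in models.boxes_of(c,t)][:7])
s=readout.get_state();print(s["ee_rot"],s["tcp_pos"])
E
```

```text
pics
top {'vertical_fov': 56.427781853795075, 'cx': 282.899140107592, 'cy': 215.62841971701607, 'position': array([ 0.4108, -0.0457,  1.4273]), 'orientation': array([[-0.0096, -0.9927,  0.1206],
       [-0.9998,  0.0075, -0.0178],
       [ 0.0167, -0.1208, -0.9925]])}
warmer [([264.2, 232.2], 0.63)]
lid_loop [([261.4, 220.9], 0.58)]
lid [([259.8, 221.2], 0.81), ([281.8, 259.4], 0.69)]
lifter_grip [([289.1, 258.2], 0.76)]
lifter [([285.8, 256.0], 0.7)]
mat [([280.7, 260.2], 0.58)]
trivet [([318.6, 159.5], 0.72), ([324.9, 232.0], 0.66), ([353.8, 184.3], 0.59), ([370.0, 233.2], 0.51)]
disc_1 [([209.0, 261.5], 0.6), ([163.2, 262.8], 0.58), ([171.2, 228.2], 0.54), ([280.4, 258.4], 0.26)]
scene {'vertical_fov': 45.934382750436676, 'cx': 287.4709244617424, 'cy': 204.11350922437902, 'position': array([-0.2226, -0.5535,  1.1284]), 'orientation': array([[ 0.5425, -0.6116,  0.5758],
       [-0.8399, -0.4086,  0.3573],
       [ 0.0167, -0.6775, -0.7353]])}
warmer [([266.4, 222.6], 0.96)]
lid_loop [([260.7, 199.7], 0.88)]
lid []
lifter_grip [([264.1, 257.9], 0.89)]
lifter [([268.4, 259.4], 0.68)]
mat [([257.3, 267.8], 0.55)]
trivet [([434.6, 278.0], 0.98), ([340.1, 258.4], 0.95), ([384.1, 231.5], 0.83), ([361.1, 204.3], 0.57), ([389.2, 296.3], 0.5), ([212.6, 202.4], 0.39)]
disc_1 [([176.5, 182.3], 0.62), ([142.7, 206.0], 0.5), ([183.7, 225.5], 0.49), ([216.9, 199.9], 0.44)]
[[ 0.      0.2375  0.9714]
 [ 0.      0.9714 -0.2375]
 [-1.      0.     -0.    ]] [0.1485 0.6071 0.2313]
```

```bash
python3 - <<'E'
import cv2
a=cv2.imread("pics/top0.png")[120:300,120:400]; cv2.imwrite("pics/topc.png",cv2.resize(a,(800,514),interpolation=cv2.INTER_CUBIC))
a=cv2.imread("pics/scene0.png")[150:330,110:470]; cv2.imwrite("pics/scenec.png",cv2.resize(a,(800,400),interpolation=cv2.INTER_CUBIC))
E
```

```text
(no output)
```

View pics/topc.png

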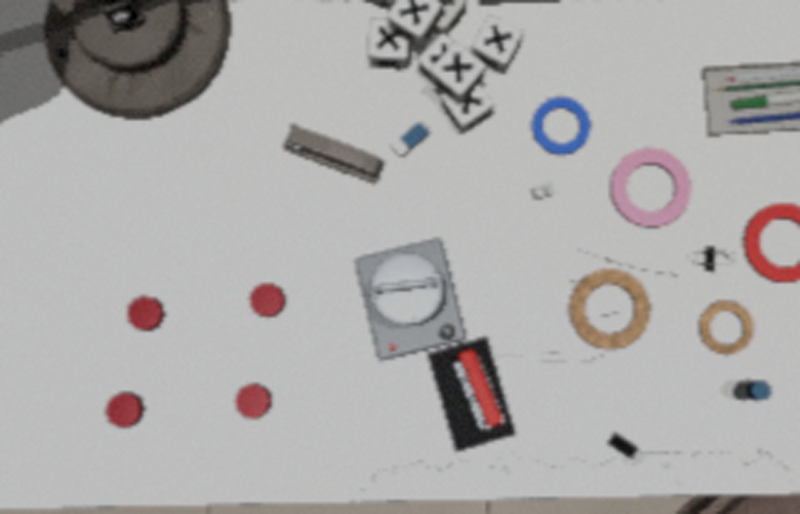

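View pics/scenec.png

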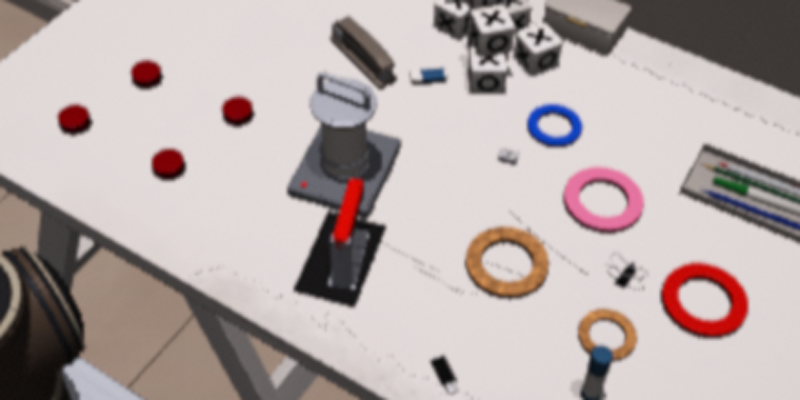

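The top view shows the warmer and lid at crop (408,290), and the lifter on its mat at (475,395) with its stem nearest the robot. The larger cork ring is at (610,309), and there are 4 discs on the left. The scene view agrees. Next I'll turn these into metric positions.

```bash
python3 - <<'E'
from h import *
np.set_printoptions(precision=4,suppress=True)
c=viewer.calibration("top"); s=viewer.calibration("scene")
T=lambda x,y:(120+x/2.857,120+y/2.857); S=lambda x,y:(110+x/2.222,150+y/2.222)
P=lambda n,uv,z,c=c:print(n,atz(c,uv,z)[:2])
P("loop top",(261.4,220.9),.169);P("loop sc",(260.7,199.7),.165,s)
P("plate top",T(408,290),.137);P("bar a",T(372,290),.173);P("bar b",T(440,283),.173)
P("grip far",T(465,350),.103);P("grip near",T(497,425),.103);
P("grip sc",(264.1,257.9),.091,s);P("grip top",(289.1,258.2),.091)
P("gripsc far",S(355,182),.103,s);P("gripsc near",S(342,238),.103,s)
P("mat top",T(472,395),.003);P("trivet top",T(610,309),.012);P("trivet sc",(340.1,268),.012,s)
P("trivet sc crop",S(507,261),.012,s)
for q in((430,350),(485,339),(513,432),(458,450)):P("matc",T(*q),.003)
for q in((358,258),(440,240),(464,342),(382,358)):P("base",T(*q),.018)
for q in((146,313),(268,300),(125,409),(254,401)):P("disc",T(*q),.018)
for q in((146,72),(74,118),(237,109),(168,162)):P("discS",S(*q),.016,s)
P("glue",T(760,390),.09);P("glueb",T(735,390),0);P("usb",T(622,445),0);P("stapler",T(335,152),.04)
w=viewer.calibration("wrist");st=readout.get_state();R=np.array(st["ee_rot"])
print("wrist in tool",R.T@(np.array(w["position"])-st["tcp_pos"]),R.T@w["orientation"],w["vertical_fov"])
E
```

```text
loop top [0.5471 0.0014]
loop sc [ 0.5057 -0.0174]
plate top [ 0.5485 -0.002 ]
bar a [0.5449 0.0373]
bar b [ 0.5523 -0.0394]
grip far [ 0.4802 -0.068 ]
grip near [ 0.3919 -0.1048]
grip sc [ 0.3974 -0.1017]
grip top [ 0.4274 -0.0893]
gripsc far [ 0.4692 -0.0707]
gripsc near [ 0.392  -0.1052]
mat top [ 0.4284 -0.0781]
trivet top [ 0.5355 -0.2547]
trivet sc [ 0.5316 -0.2605]
trivet sc crop [ 0.5303 -0.2552]
matc [ 0.4858 -0.0252]
matc [ 0.4992 -0.0954]
matc [ 0.3815 -0.1293]
matc [ 0.3597 -0.0597]
base [0.6025 0.0653]
base [ 0.6249 -0.039 ]
base [ 0.4947 -0.0683]
base [0.4755 0.0349]
disc [0.5346 0.3315]
disc [0.5499 0.1786]
disc [0.4149 0.3545]
disc [0.4233 0.1946]
discS [0.5305 0.3319]
discS [0.4086 0.3537]
discS [0.5454 0.1794]
discS [0.4193 0.1951]
glue [ 0.4301 -0.4204]
glueb [ 0.4317 -0.4136]
usb [ 0.3638 -0.2673]
stapler [0.735  0.0929]
wrist in tool [-0.1426  0.0004 -0.0732] [[ 0.0001 -0.2912  0.9567]
 [ 1.      0.0005  0.0001]
 [-0.0005  0.9567  0.2912]] 59.90655868443808
```

```bash
python3 -m creep '0 0 0 -7.2 0 0 1;0 0 0 -7.2 0 0 1;0 0 0 -7.2 0 0 1;0 0 0 -7.2 0 0 1;0 0 0 -7.2 0 0 1;0 -4 0 0 0 0 1;0 -4 0 0 0 0 1;0 -4 0 0 0 0 1;0 -4 0 0 0 0 1;0 -4 0 0 0 0 1;0 -4 0 0 0 0 1;0 -4 0 0 0 0 1'; python3 -m creep '0 -4 0 0 0 0 1;0 -4 0 0 0 0 1;0 -4 0 0 0 0 1;0 -4 0 0 0 0 1;0 -4 0 0 0 0 1;0 -4 0 0 0 0 1;0 -4 0 0 0 0 1;0 -4 0 0 0 0 1;0 -4 0 0 0 0 1;0 -4 0 0 0 0 1;0 -4 0.5 0 0 0 1;0 -3 0.3 0 0 0 1'
python3 - <<'E'
from h import *
cal,im=snap("wrist","w1"); print(cal["position"])
for t in("lifter_grip","lifter","mat","lid_loop","lid","warmer"):
    print(t,[(np.round(r["at"],1).tolist(),round(r["p"],2)) for r in models.boxes_of("wrist",t)][:4])
s=readout.get_state();print(s["tcp_pos"],s["ee_rot"])
E
```

```text
time_s: 2.1
tcp_pos: [0.2549, 0.3466, 0.2315]
ee_rot: [[0.001, -0.379, 0.925], [0.0, 0.925, 0.379], [-1.0, 0.0, 0.001]]
contact_force: [0.7, 0.3, 0.3]
opening: 0.0856
time_s: 3.3
tcp_pos: [0.4411, -0.0863, 0.2317]
ee_rot: [[0.002, -0.377, 0.926], [-0.001, 0.926, 0.377], [-1.0, -0.001, 0.001]]
contact_force: [-0.1, 0.4, -0.2]
opening: 0.0854
[ 0.37313953 -0.11396389  0.3743027 ]
lifter_grip [([282.9, 178.3], 0.69)]
lifter [([285.3, 181.5], 0.72)]
mat [([308.4, 158.1], 0.57)]
lid_loop [([335.7, 363.8], 0.91)]
lid [([337.2, 365.2], 0.87)]
warmer [([314.9, 286.9], 0.79), ([308.5, 160.0], 0.7)]
[ 0.43932848 -0.0829623   0.23110416] [[-6.18581279e-04 -3.79802520e-01  9.25067383e-01]
 [ 5.23066350e-04  9.25067311e-01  3.79802840e-01]
 [-9.99999672e-01  7.18810546e-04 -3.73567402e-04]]
```

View pics/w1.png

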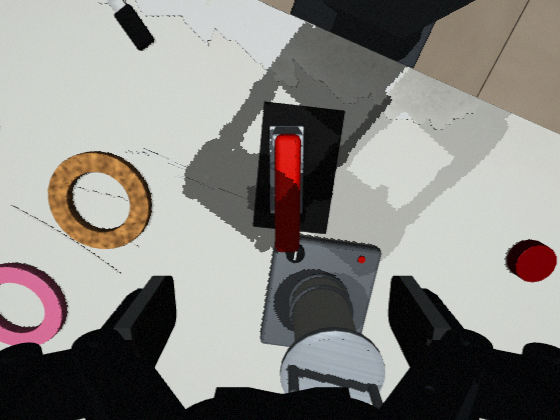

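The wrist view shows the grip running from (287,136) to (288,250), parallel to the tool's z. The trivet is at (100,200) and the lid loop at (335,365).

```bash
python3 - <<'E'
from h import *
np.set_printoptions(precision=4,suppress=True)
c=viewer.calibration("wrist");s=readout.get_state();R=np.array(s["ee_rot"]);t=np.array(s["tcp_pos"])
a=atz(c,(287.5,136),.103);b=atz(c,(287,250),.103)
print("grip",a,b,np.degrees(np.arctan2(b[1]-a[1],b[0]-a[0])),np.hypot(*(b-a)[:2]))
o=a+(b-a)/np.hypot(*(b-a)[:2])*.052; print("origin",o,"tool off",R.T@(o-t))
print("trivet",atz(c,(100,200),.012)); m=[atz(c,q,.003) for q in((265,102),(344,112),(325,233),(254,226))]
print("mat",m,np.mean(m,0));print("loop",atz(c,(335.7,363.8),.169))
E
```

```text
grip [ 0.3923 -0.098   0.103 ] [ 0.4754 -0.0639  0.103 ] 22.354656428730564 0.0897830984710007
origin [ 0.4404 -0.0782  0.103 ] tool off [0.1281 0.0039 0.0028]
trivet [ 0.532  -0.2469  0.012 ]
mat [array([ 0.3782, -0.126 ,  0.003 ]), array([ 0.3575, -0.0508,  0.003 ]), array([ 0.4796, -0.0161,  0.003 ]), array([ 0.5014, -0.09  ,  0.003 ])] [ 0.4292 -0.0707  0.003 ]
loop [ 0.5138 -0.0134  0.169 ]
```

```bash
python3 -m creep '3 0.35 0.2 0 0 0 1;3 0 0 0 0 0 1;3 0 0 0 0 0 1;3 0 0 0 0 0 1;2 0 0 0 0 0 1;1.7 0 0 0 0 0 1;0 0 0 0 0 0 1;0 0 0 0 0 0 1' 60;  python3 -m creep '0 0 0 0 0 0 0.5;0 0 0 0 0 0 0.3;0 0 0 0 0 0 0.1;0 0 0 0 0 0 0;0 0 0 0 0 0 0;0 0 0 0 0 0 0;0 0 0 0 0 0 0;0 0 0 0 0 0 0;0 0 0 0 0 0 0;0 0 0 0 0 0 0' 60
```

```text
time_s: 4.45
tcp_pos: [0.4403, -0.0792, 0.0745]
ee_rot: [[-0.0, -0.38, 0.925], [0.0, 0.925, 0.38], [-1.0, 0.0, -0.0]]
contact_force: [-0.5, 0.1, -0.1]
opening: 0.0852
time_s: 5.45
tcp_pos: [0.4414, -0.0803, 0.0748]
ee_rot: [[0.002, -0.379, 0.925], [-0.001, 0.925, 0.379], [-1.0, -0.001, 0.001]]
contact_force: [0.9, -1.2, 4.7]
opening: 0.019
```

```bash
python3 -m creep '-1 0 0 0 0 0 0;-2 0 0 0 0 0 0;-3 0 0 0 0 0 0;-3 0 0 0 0 0 0;-3 0 0 0 0 0 0;-2.3 0 0 0 0 0 0;0 0 0 5.6 0 0 0;0 0 0 5.6 0 0 0;0 0 0 5.6 0 0 0;0 2.5 0.5 0 0 0 0;0 2.5 0.5 0 0 0 0;0 1.7 0.5 0 0 0 0'; python3 -m creep '0 0 0 0 0 0 0;0 0 0 0 0 0 0'
python3 - <<'E'
from h import *
cal,a=snap("top","t2"); cal,b=snap("scene","s2");cal,w=snap("wrist","w2")
A=cv2.resize(a[180:290,220:330],(400,400),interpolation=cv2.INTER_CUBIC);B=cv2.resize(b[150:260,210:320],(400,400),interpolation=cv2.INTER_CUBIC)
cv2.imwrite("pics/c2.png",np.hstack([A,B])[:,:,::-1])
for c in("top","scene"):
  for t in("lid_loop","lid","lifter_grip","lifter"):
    print(c,t,[(np.round(r["at"],1).tolist(),round(r["p"],2)) for r in models.boxes_of(c,t)][:3])
E
```

```text
time_s: 6.65
tcp_pos: [0.4469, -0.0101, 0.2162]
ee_rot: [[-0.004, -0.095, 0.995], [0.002, 0.995, 0.095], [-1.0, 0.002, -0.004]]
contact_force: [-0.3, 0.3, -2.6]
opening: 0.0194
time_s: 6.85
tcp_pos: [0.4478, -0.0115, 0.2165]
ee_rot: [[-0.003, -0.097, 0.995], [-0.0, 0.995, 0.097], [-1.0, 0.0, -0.003]]
contact_force: [-0.3, 0.2, -2.4]
opening: 0.0189
top lid_loop [([260.3, 218.9], 0.93)]
top lid [([262.0, 218.1], 0.78)]
top lifter_grip []
top lifter []
scene lid_loop [([265.6, 201.6], 0.71)]
scene lid [([269.6, 198.4], 0.88)]
scene lifter_grip [([242.1, 212.7], 0.78), ([338.5, 258.3], 0.52)]
scene lifter [([241.1, 215.6], 0.93)]
```

View pics/c2.png

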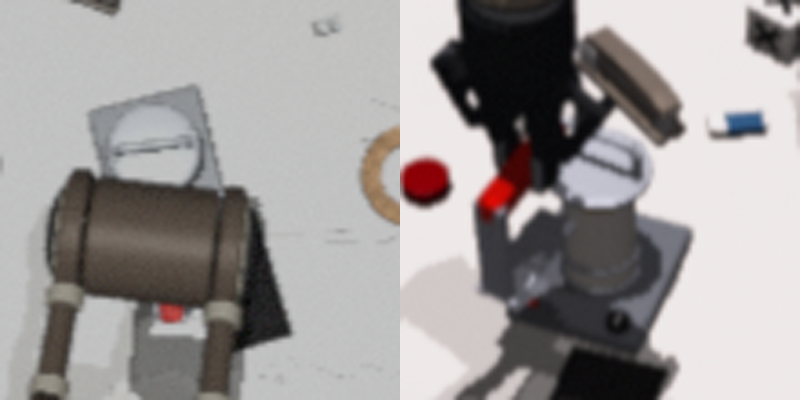

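View pics/w2.png

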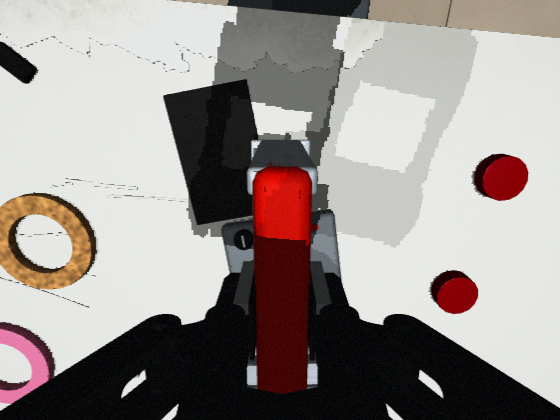

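The lifter is held level and aligned with the tool; its tongue is centred at column 283 in the wrist view. The lid bar shows in the top crop from (112,153) to (192,143). I'll overlay the model on both views to check the heights.

```bash
python3 - <<'E'
from h import *
s=readout.get_state();R=np.array(s["ee_rot"]);t=np.array(s["tcp_pos"])
out=[]
for cam,n,(v0,u0) in(("top","t2",(180,220)),("scene","s2",(150,210))):
    c=viewer.calibration(cam);im=cv2.imread(f"pics/{n}.png")[v0:v0+110,u0:u0+110];im=cv2.resize(im,(400,400),interpolation=cv2.INTER_CUBIC);k=400/110
    def L(P,col):
        q=[((proj(c,p)-[u0,v0])*k).astype(int) for p in P]; cv2.polylines(im,[np.array(q).reshape(-1,1,2)],False,col,1)
    lf=lambda x,y,z:t+R@np.array([.0715-z,y,x])
    L([lf(-.052,-.017,0),lf(.038,-.017,0),lf(.038,.017,0),lf(-.052,.017,0),lf(-.052,-.017,0)],(0,200,0))
    L([lf(-.052,0,.1),lf(.043,0,.1)],(255,255,0))
    a=np.radians(5.5);M=np.array([[np.cos(a),-np.sin(a),0],[np.sin(a),np.cos(a),0],[0,0,1]])
    ld=lambda x,y,z:np.array([.549,-.002,.129])+M@[x,y,z]
    L([ld(.042*np.cos(q),.042*np.sin(q),.008) for q in np.linspace(0,6.3,40)],(0,0,255))
    L([ld(0,-.033,.008),ld(0,-.033,.044),ld(0,.033,.044),ld(0,.033,.008)],(255,0,255))
    out.append(im)
cv2.imwrite("pics/ov2.png",np.hstack(out))
E
```

```text
(no output)
```

View pics/ov2.png

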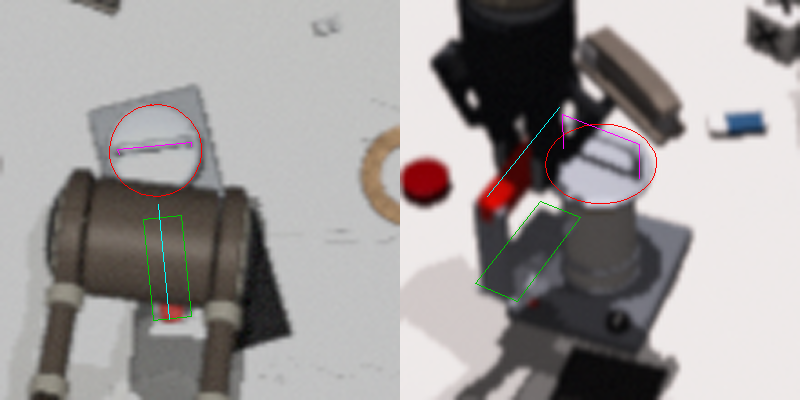

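```bash
python3 -m creep '0 0 1.5 0 0 0 0;0 0 1.5 0 0 0 0;0 0 1.5 0 0 0 0;0 0 1.5 0 0 0 0;0 0 1.5 0 0 0 0;0 0 1.3 0 0 0 0;0 0 1.3 0 0 0 0;0 0 0 0 0 0 0;0 0 0 0 0 0 0'
python3 - <<'E'
from h import *
s=readout.get_state();print(s["tcp_pos"],s["contact_force"])
cal,a=snap("top","t3"); cal,b=snap("scene","s3")
A=cv2.resize(a[180:280,220:320],(400,400),interpolation=cv2.INTER_CUBIC);B=cv2.resize(b[150:250,220:320],(400,400),interpolation=cv2.INTER_CUBIC)
cv2.imwrite("pics/c3.png",np.hstack([A,B])[:,:,::-1])
E
```

```text
time_s: 8.3
tcp_pos: [0.5493, -0.0022, 0.217]
ee_rot: [[-0.001, -0.095, 0.995], [-0.0, 0.995, 0.095], [-1.0, 0.0, -0.001]]
contact_force: [0.5, 0.0, -0.9]
opening: 0.0189
[ 0.54929537 -0.00220697  0.21699775] [ 0.47124031  0.00269544 -0.92063807]
```

View pics/c3.png

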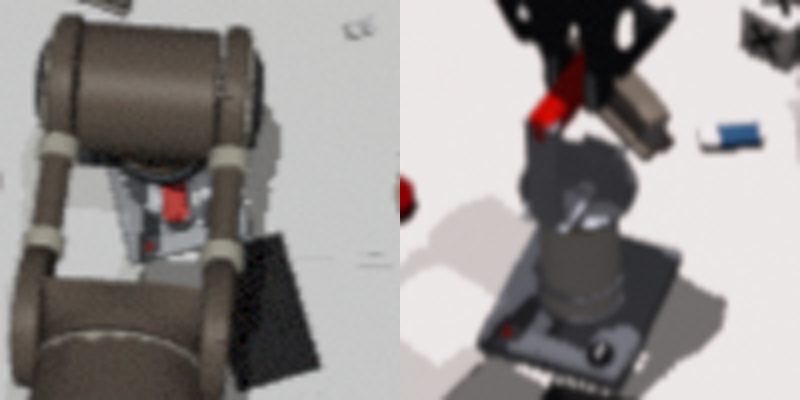

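The tongue appears to be over the plate and in the loop, with the stem at the plate's near edge. I'll lift slowly.

```bash
python3 -m creep '-0.5 0 0 0 0 0 0;-0.5 0 0 0 0 0 0;-0.3 0 0 0 0 0 0;0 0 0 0 0 0 0;0 0 0 0 0 0 0'; python3 -m creep '-0.2 0 0 0 0 0 0;-0.2 0 0 0 0 0 0;-0.2 0 0 0 0 0 0;-0.2 0 0 0 0 0 0;-0.2 0 0 0 0 0 0;-0.2 0 0 0 0 0 0;0 0 0 0 0 0 0;0 0 0 0 0 0 0;0 0 0 0 0 0 0;0 0 0 0 0 0 0'
python3 - <<'E'
from h import *
cal,b=snap("scene","s4")
B=cv2.resize(b[150:250,210:310],(600,600),interpolation=cv2.INTER_CUBIC)
cv2.imwrite("pics/c4.png",B[:,:,::-1])
E
```

```text
time_s: 8.9
tcp_pos: [0.5497, -0.0023, 0.2306]
ee_rot: [[0.001, -0.095, 0.995], [-0.0, 0.995, 0.095], [-1.0, -0.0, 0.001]]
contact_force: [-0.5, 0.2, -1.9]
opening: 0.0189
time_s: 9.9
tcp_pos: [0.5495, -0.0022, 0.2421]
ee_rot: [[-0.0, -0.095, 0.995], [0.0, 0.995, 0.095], [-1.0, 0.0, -0.0]]
contact_force: [-0.8, -0.2, -3.0]
opening: 0.0188
```

View pics/c4.png

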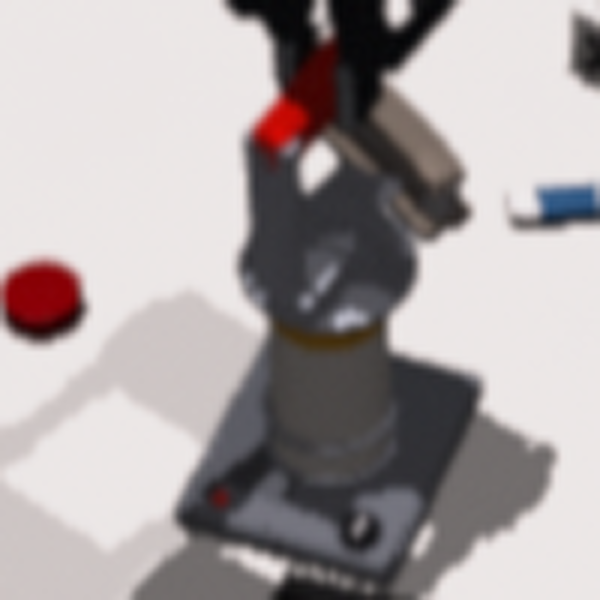

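Yellow rim now shows under a level lid and the force rose by about 1.1 N, so the lid is hanging on the lifter. I'll raise it and carry it over, refining the trivet position on the way.

```bash
python3 -m creep '-0.5 0 0 0 0 0 0;-0.8 0 0 0 0 0 0;-0.8 0 0 0 0 0 0;-0.8 0 0 0 0 0 0;-0.5 0 0 0 0 0 0;0 0 0 0 0 0 0;0 0 0 0 0 0 0;0 0 0 0 0 0 0;0 0 0 0 0 0 0;0 0 0 0 0 0 0;0 0 0 0 0 0 0'
cat >> h.py <<'E'
def cork(im,cal,z=.012):
    h=cv2.cvtColor(im,cv2.COLOR_RGB2HSV); m=cv2.inRange(h,(8,70,90),(24,255,255))
    m=cv2.morphologyEx(m,cv2.MORPH_CLOSE,np.ones((3,3)))
    r=[]
    for c in sorted(cv2.findContours(m,cv2.RETR_EXTERNAL,cv2.CHAIN_APPROX_NONE)[0],key=cv2.contourArea)[-3:]:
        if len(c)>20:
            e=cv2.fitEllipse(cv2.convexHull(c)); r.append((np.round(e[0],1).tolist(),np.round(e[1],1).tolist(),np.round(atz(cal,e[0],z),4).tolist()))
    return r
E
python3 - <<'E'
from h import *
for c in("top","scene"):
    cal=viewer.calibration(c); print(c,cork(cv2.imread(f"pics/{c}0.png")[:,:,::-1].copy(),cal))
E
python3 -m creep '0 -0.5 -0.1 0 0 0 0;0 -1 -0.2 0 0 0 0;0 -2 -0.3 0 0 0 0;0 -2.5 -0.4 0 0 0 0;0 -2.5 -0.4 0 0 0 0;0 -2.5 -0.4 0 0 0 0;0 -2 -0.3 0 0 0 0;0 -1 -0.2 0 0 0 0;0 -0.5 -0.1 0 0 0 0;0 0 0 0 0 0 0'
```

```text
time_s: 11.05
tcp_pos: [0.5495, -0.0022, 0.276]
ee_rot: [[-0.001, -0.095, 0.995], [0.0, 0.995, 0.095], [-1.0, 0.0, -0.001]]
contact_force: [-0.8, 0.1, -3.1]
opening: 0.0192
top [([26.2, 190.5], [11.8, 14.7], [0.6817, 0.8605, 0.012]), ([373.7, 234.2], [17.7, 17.9], [0.5123, -0.4005, 0.012]), ([333.0, 227.8], [27.0, 27.2], [0.5366, -0.2528, 0.012])]
scene [([153.1, 400.5], [7.3, 27.4], [-0.0164, -0.085, 0.012]), ([382.9, 300.0], [21.9, 26.6], [0.5041, -0.4028, 0.012]), ([337.9, 267.4], [31.4, 37.3], [0.5299, -0.2544, 0.012])]
time_s: 12.05
tcp_pos: [0.5394, -0.1492, 0.2762]
ee_rot: [[-0.0, -0.094, 0.996], [0.0, 0.996, 0.094], [-1.0, 0.0, -0.0]]
contact_force: [0.4, 0.5, -3.7]
opening: 0.019
```

```bash
python3 -m creep '0 -0.5 -0.1 0 0 0 0;0 -1 -0.1 0 0 0 0;0 -2 -0.3 0 0 0 0;0 -2.3 -0.3 0 0 0 0;0 -2 -0.3 0 0 0 0;0 -1.5 -0.2 0 0 0 0;0 -0.7 -0.1 0 0 0 0;0 -0.3 0 0 0 0 0;0 0 0 0 0 0 0;0 0 0 0 0 0 0;0 0 0 0 0 0 0'
python3 - <<'E'
from h import *
cal,w=snap("wrist","w5");print(cork(w,cal))
s=readout.get_state();print(s["tcp_pos"],s["contact_force"])
cal,b=snap("scene","s5");print(cork(b,cal))
cv2.imwrite("pics/c5.png",np.hstack([cv2.resize(w,(420,315)),cv2.resize(b[170:320,270:420],(315,315),interpolation=cv2.INTER_CUBIC)])[:,:,::-1])
E
```

```text
time_s: 13.15
tcp_pos: [0.5355, -0.2519, 0.2763]
ee_rot: [[-0.0, -0.096, 0.995], [0.0, 0.995, 0.096], [-1.0, 0.0, -0.0]]
contact_force: [0.6, -0.3, -3.1]
opening: 0.0193
[([572.8, 240.0], [64.8, 83.5], [0.5866, 0.1024, 0.012]), ([281.0, 156.0], [62.2, 83.5], [0.5206, -0.2542, 0.012]), ([149.0, 134.7], [59.6, 66.2], [0.5113, -0.4004, 0.012])]
[ 0.53548649 -0.25199751  0.27630663] [ 0.58883248  0.66372051 -3.32292829]
[([111.7, 409.0], [15.0, 39.2], [-0.08, -0.0219, 0.012]), ([264.1, 197.5], [19.3, 24.6], [0.6347, 0.0643, 0.012]), ([337.8, 267.3], [31.2, 37.4], [0.5302, -0.2542, 0.012])]
```

View pics/c5.png

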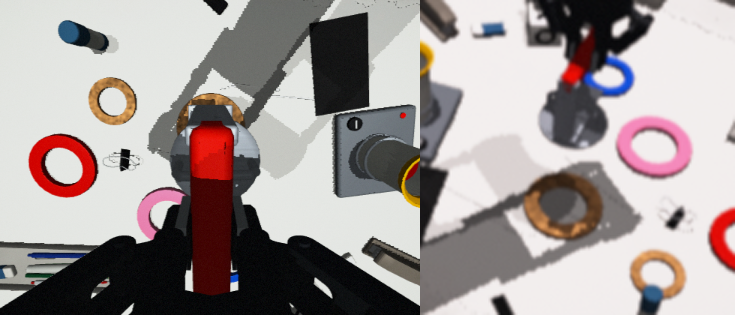

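The lid hangs level above the larger cork ring. The wrist view puts the small ring at the same place as the top view, which supports the trivet estimate of (.5366,-.2528). I'll lower it.

```bash
python3 -m creep '1 0 0.1 0 0 0 0;2 0 0 0 0 0 0;2.5 0 0 0 0 0 0;2.5 0 0 0 0 0 0;2.5 0 0 0 0 0 0;2 0 0 0 0 0 0;1 0 0 0 0 0 0;0.5 0 0 0 0 0 0;0.5 0 0 0 0 0 0;0 0 0 0 0 0 0;0 0 0 0 0 0 0'; python3 -m creep '0.3 0 0 0 0 0 0;0.3 0 0 0 0 0 0;0.3 0 0 0 0 0 0;0.3 0 0 0 0 0 0;0.3 0 0 0 0 0 0;0.3 0 0 0 0 0 0;0.3 0 0 0 0 0 0;0.2 0 0 0 0 0 0;0.2 0 0 0 0 0 0;0 0 0 0 0 0 0;0 0 0 0 0 0 0'
python3 - <<'E'
from h import *
cal,w=snap("wrist","w6")
s=readout.get_state();print(s["tcp_pos"],s["contact_force"])
cal,b=snap("scene","s6")
cv2.imwrite("pics/c6.png",np.hstack([cv2.resize(w,(420,315)),cv2.resize(b[210:310,290:390],(315,315),interpolation=cv2.INTER_CUBIC)])[:,:,::-1])
E
```

```text
time_s: 14.35
tcp_pos: [0.5371, -0.253, 0.1323]
ee_rot: [[0.002, -0.095, 0.995], [-0.001, 0.995, 0.095], [-1.0, -0.001, 0.001]]
contact_force: [0.4, 0.7, -3.0]
opening: 0.019
time_s: 15.45
tcp_pos: [0.5364, -0.2526, 0.1063]
ee_rot: [[0.0, -0.095, 0.995], [-0.0, 0.995, 0.095], [-1.0, -0.0, 0.0]]
contact_force: [0.3, 0.7, -1.8]
opening: 0.019
[ 0.53652239 -0.25269599  0.10641877] [-0.10004613 -0.77549546 -2.18144768]
```

View pics/c6.png

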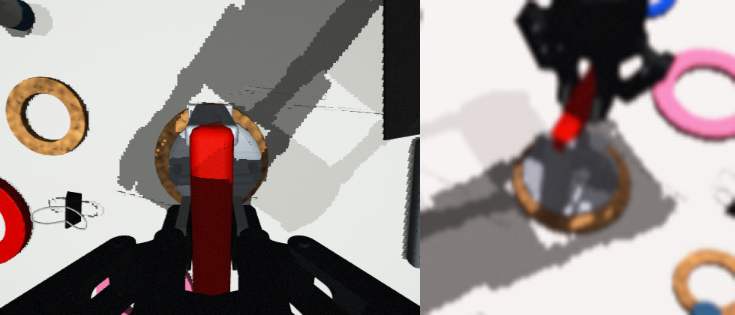

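Weight is off and the plate lies inside the cork ring. I'll centre the tongue in the loop and back it out.

```bash
python3 -m creep '0.3 0 0 0 0 0 0;0.25 0 0 0 0 0 0;0 0 0 0 0 0 0;0 0 -0.5 0 0 0 0;0 0 -1 0 0 0 0;0 0 -1.5 0 0 0 0;0 0 -1.5 0 0 0 0;0 0 -1.5 0 0 0 0;0 0 -1.5 0 0 0 0;0 0 -1.5 0 0 0 0;0 0 -1 0 0 0 0;0 0 0 0 0 0 0'; python3 -m creep '-2 0 0 0 0 0 0;-3 0 0 0 0 0 0;-3 0 0 0 0 0 0;-3 0 0 0 0 0 0;0 0 0 0 0 0 0'
python3 - <<'E'
from h import *
cal,b=snap("scene","s7");c,w=snap("wrist","w7"); t,a=snap("top","t7")
s=readout.get_state();print(s["tcp_pos"],s["contact_force"])
for n,cal_ in(("wrist",c),("top",t),("scene",cal)):
  for q in("lid","lid_loop"):
    for r in models.boxes_of(n,q)[:2]: print(n,q,np.round(r["at"],1),round(r["p"],2),atz(cal_,r["at"],.02 if q=="lid" else .048))
cv2.imwrite("pics/c7.png",np.hstack([cv2.resize(w,(420,315)),cv2.resize(b[150:300,230:380],(315,315),interpolation=cv2.INTER_CUBIC)])[:,:,::-1])
E
```

```text
time_s: 16.75
tcp_pos: [0.4351, -0.262, 0.1006]
ee_rot: [[-0.001, -0.094, 0.996], [0.001, 0.996, 0.094], [-1.0, 0.001, -0.001]]
contact_force: [-0.4, 0.2, -1.5]
opening: 0.019
time_s: 17.25
tcp_pos: [0.4407, -0.2646, 0.2161]
ee_rot: [[0.01, -0.095, 0.995], [-0.007, 0.995, 0.095], [-1.0, -0.008, 0.009]]
contact_force: [0.6, 0.7, -1.4]
opening: 0.019
[ 0.43653959 -0.26172979  0.20995482] [ 1.44033116  0.65144933 -2.0361753 ]
wrist lid [317.6 259.2] 0.5 [ 0.51475328 -0.22096082  0.02      ]
wrist lid_loop [314.7 257.5] 0.53 [ 0.5008746  -0.22789847  0.048     ]
top lid [331.7 227.4] 0.92 [ 0.53758091 -0.24699941  0.02      ]
top lid_loop [330.2 224.3] 0.79 [ 0.54613867 -0.23793249  0.048     ]
scene lid [343.3 268.9] 0.82 [ 0.52844651 -0.27133061  0.02      ]
scene lid_loop [339.1 268.4] 0.65 [ 0.50472151 -0.26837304  0.048     ]
```

View pics/c7.png

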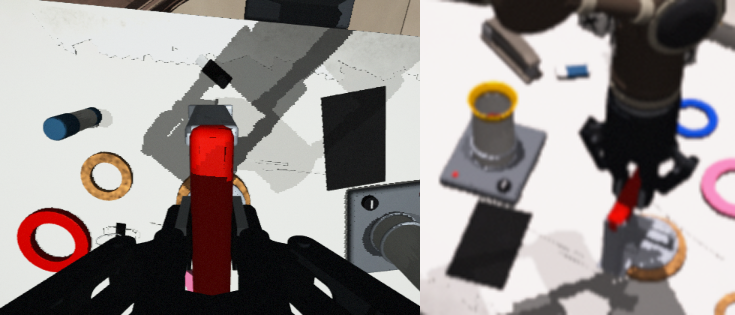

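The lid sits on the large cork ring and the mouth is open. I'll park the lifter on its mat.

```bash
python3 -m creep '0 0 0 -5 0 0 0;0 0 0 -5 0 0 0;0 2 0.6 0 0 0 0;0 3 0.9 0 0 0 0;0 3 0.9 0 0 0 0;0 3 0.9 0 0 0 0;0 3 0.8 0 0 0 0;0 2.5 0.6 0 0 0 0;0 1.1 0.2 0 0 0 0;0 0 0 0 0 0 0;0 0 0 0 0 0 0'; python3 -m creep '2 0 0 0 0 0 0;3 0 0 0 0 0 0;3 0 0 0 0 0 0;2 0 0 0 0 0 0;1 0 0 0 0 0 0;0.7 0 0 0 0 0 0;0 0 0 0 0 0 0;0 0 0 0 0 0 0'
```

```text
time_s: 18.8
tcp_pos: [0.4373, -0.0801, 0.2108]
ee_rot: [[0.0, -0.267, 0.964], [-0.001, 0.964, 0.267], [-1.0, -0.001, -0.0]]
contact_force: [-0.6, -0.6, -1.3]
opening: 0.0191
time_s: 19.6
tcp_pos: [0.4381, -0.08, 0.0946]
ee_rot: [[0.002, -0.266, 0.964], [-0.001, 0.964, 0.266], [-1.0, -0.001, 0.002]]
contact_force: [0.1, 0.1, -0.4]
opening: 0.0187
```

```bash
python3 -m creep '0.5 0 0 0 0 0 0;0.5 0 0 0 0 0 0;0.4 0 0 0 0 0 0;0.3 0 0 0 0 0 0;0.2 0 0 0 0 0 0;0.1 0 0 0 0 0 0;0 0 0 0 0 0 0;0 0 0 0 0 0 0'; python3 -m creep '0 0 0 0 0 0 0.3;0 0 0 0 0 0 0.6;0 0 0 0 0 0 1;0 0 0 0 0 0 1;0 0 0 0 0 0 1;0 0 0 0 0 0 1;-2 0 0 0 0 0 1;-3 0 0 0 0 0 1;-4 0 0 0 0 0 1;-4 0 0 0 0 0 1;-3 0 0 0 0 0 1;0 0 0 0 0 0 1'; python3 - <<'E'
from h import *
np.set_printoptions(precision=4,suppress=True)
c,w=snap("wrist","w8");t,a=snap("top","t8")
s=readout.get_state();print(s["tcp_pos"])
# grip red mask
for n,cal,im in(("wrist",c,w),("top",t,a)):
    h=cv2.cvtColor(im,cv2.COLOR_RGB2HSV);m=cv2.inRange(h,(0,150,60),(6,255,255))|cv2.inRange(h,(174,150,60),(180,255,255))
    for q in cv2.findContours(m,cv2.RETR_EXTERNAL,cv2.CHAIN_APPROX_NONE)[0]:
        if cv2.contourArea(q)>25:
            e=cv2.minAreaRect(q);print(n,np.round(e[0],1),np.round(e[1],1),round(e[2],1),atz(cal,e[0],.018)[:2],atz(cal,e[0],.103)[:2])
E
```

```text
time_s: 20.4
tcp_pos: [0.4371, -0.0795, 0.0747]
ee_rot: [[-0.001, -0.267, 0.964], [0.0, 0.964, 0.267], [-1.0, 0.0, -0.001]]
contact_force: [-4.1, -0.5, 7.0]
opening: 0.0189
time_s: 21.6
tcp_pos: [0.4408, -0.0805, 0.239]
ee_rot: [[0.011, -0.267, 0.964], [-0.003, 0.964, 0.267], [-1.0, -0.006, 0.009]]
contact_force: [0.0, 0.6, 0.5]
opening: 0.0854
[ 0.4374 -0.0795  0.2343]
wrist [337.2 331.1] [13.3 34.9] 80.5 [0.6013 0.0293] [ 0.5469 -0.0009]
wrist [479.5 321.5] [34.5 24.2] 23.5 [0.5449 0.1823] [0.5036 0.1163]
wrist [365. 245.] [6. 6.] 90.0 [0.4907 0.0244] [ 0.4621 -0.0046]
wrist [276.3 237.3] [12.   5.7] 45.0 [ 0.5077 -0.0696] [ 0.4752 -0.0766]
wrist [540.5 229.5] [37. 37.] 90.0 [0.4242 0.1965] [0.4112 0.1272]
wrist [284.  158.5] [69. 24.] 90.0 [ 0.4245 -0.0842] [ 0.4114 -0.0878]
top [163. 263.] [ 8. 10.] 90.0 [0.4155 0.3572] [0.4152 0.3329]
top [170.5 229.5] [9. 9.] 90.0 [0.5349 0.3337] [0.5274 0.3108]
top [213.5 223.5] [5. 9.] 90.0 [0.5553 0.1798] [0.5466 0.1662]
top [394.  204.5] [25. 26.] 90.0 [ 0.62   -0.4777] [ 0.6074 -0.4517]
```

The lifter is parked upright. Next is the first disc, at about (.424,.196).

```bash
python3 -m creep '0 2 0.4 0 0 0 1;0 4 0.9 0 0 0 1;0 4 0.9 0 0 0 1;0 4 0.9 0 0 0 1;0 4 0.9 0 0 0 1;0 4 0.9 0 0 0 1;1 3 0.7 0 0 0 1;2 1.9 0.5 0 0 0 1;3 0 0 0 0 0 1;3 0 0 0 0 0 1;2 0 0 0 0 0 1;0 0 0 0 0 0 1'
cat >> h.py <<'E'
def discs(name,zt=.018,amin=200):
    "red disc tops: world xy, offset in tool cm (y,z)"
    c,im=snap("wrist",name); s=readout.get_state();R=np.array(s["ee_rot"]);t=np.array(s["tcp_pos"])
    h=cv2.cvtColor(im,cv2.COLOR_RGB2HSV);m=cv2.inRange(h,(0,150,40),(6,255,255))|cv2.inRange(h,(174,150,40),(180,255,255))
    for q in cv2.findContours(m,cv2.RETR_EXTERNAL,cv2.CHAIN_APPROX_NONE)[0]:
        if cv2.contourArea(q)>amin:
            e=cv2.fitEllipse(q); P=atz(c,e[0],zt/2); o=R.T@(P-t)
            print("red",np.round(e[0],1),np.round(e[1],1),"xy",np.round(P[:2],4),"tool cm y,z",np.round(o[1:]*100,2),"x",round(o[0]*100,2),"area",cv2.contourArea(q))
    print("tcp",np.round(t,4)); return c,im
E
python3 -c "
from h import *
discs('w9')
for r in models.boxes_of('wrist','disc_1')[:3]: print(r['at'],r['p'],atz(viewer.calibration('wrist'),r['at'],.009))"
```

```text
time_s: 22.9
tcp_pos: [0.4192, 0.1944, 0.1186]
ee_rot: [[-0.011, -0.267, 0.964], [-0.004, 0.964, 0.267], [-1.0, -0.001, -0.012]]
contact_force: [-1.1, -0.1, -0.3]
opening: 0.085
red [224.2 363. ] [44.8 53.3] xy [0.5584 0.1836] tool cm y,z [-4.76 13.01] x 11.07 area 1870.5
red [502.1 264.7] [50.5 61.1] xy [0.4165 0.3658] tool cm y,z [16.59  4.2 ] x 11.12 area 2420.5
tcp [0.4211 0.195  0.1206]
[286.1, 219.4] 0.91 [0.43137065 0.20103655 0.009     ]
[394.8, 371.3] 0.87 [0.5365159  0.32589001 0.009     ]
[496.5, 259.9] 0.83 [0.41969721 0.36464247 0.009     ]
```

```bash
sed -i 's/(0,150,40)/(0,110,15)/;s/(174,150,40)/(170,110,15)/' h.py; python3 -c "
from h import *
c,im=discs('w10')
cv2.imwrite('pics/w10b.png',im[:,:,::-1])
t,a=snap('top','t10')
for r in models.boxes_of('top','disc_1')[:5]: print(r['at'],r['p'],atz(t,r['at'],.012))
print(proj(c,[.4233,.1946,.018]))"
```

```text
red [393.5 369.2] [26.  41.7] xy [0.5348 0.3241] tool cm y,z [ 9.4  14.09] x 11.44 area 805.0
red [225.9 348.6] [53.1 57.3] xy [0.5527 0.1833] tool cm y,z [-4.64 12.07] x 11.45 area 2384.5
red [494.7 252.9] [58.5 67.4] xy [0.4148 0.3609] tool cm y,z [16.14  3.51] x 11.45 area 3083.0
red [286.6 210.8] [59.5 61.8] xy [0.4249 0.1996] tool cm y,z [0.33 0.19] x 11.46 area 2883.5
tcp [0.4241 0.196  0.1236]
[211.9, 223.8] 0.5 [0.55488473 0.18650291 0.012     ]
[171.3, 227.3] 0.47 [0.54333031 0.33258858 0.012     ]
[330.4, 226.6] 0.3 [ 0.54126064 -0.24347578  0.012     ]
[280.55599533 210.50142654]
```

View pics/w10b.png

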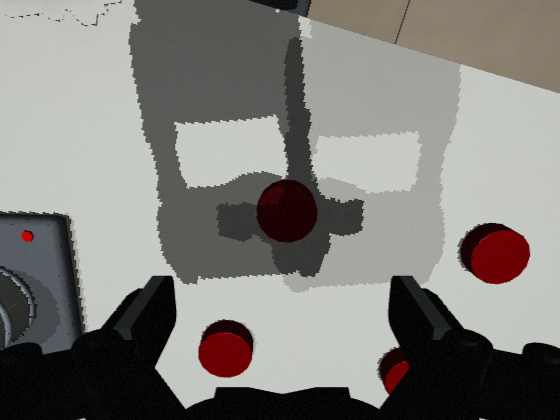

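The disc is at (287,211), just ahead of the tool point. I'll grasp it.

```bash
python3 -m creep '3 0.3 0.2 0 0 0 1;3 0 0 0 0 0 1;3 0 0 0 0 0 1;1.5 0 0 0 0 0 1;1 0 0 0 0 0 1;0 0 0 0 0 0 1;0.4 0 0 0 0 0 1;0 0 0 0 0 0 1'
```

```text
time_s: 23.95
tcp_pos: [0.4263, 0.1998, 0.0056]
ee_rot: [[0.002, -0.267, 0.964], [0.001, 0.964, 0.267], [-1.0, 0.0, 0.002]]
contact_force: [-0.2, 0.4, 0.2]
opening: 0.0856
```

```bash
python3 -m creep '0 0 0 0 0 0 0.4;0 0 0 0 0 0 0.2;0 0 0 0 0 0 0.2;0 0 0 0 0 0 0.2;0 0 0 0 0 0 0.2;0 0 0 0 0 0 0.2;-1 0 0 0 0 0 0.2;-3 0 0 0 0 0 0.2;-4 0 0 0 0 0 0.2;-4 0 0 0 0 0 0.2;-4 0 0 0 0 0 0.2;-3 0 0 0 0 0 0.2' 40; python3 -m creep '0 -2 0.5 0 0 0 0.2;0 -4 1.1 0 0 0 0.2;0 -4 1.1 0 0 0 0.2;0 -4 1.2 0 0 0 0.2;0 -4 1.2 0 0 0 0.2;0 -3 0.8 0 0 0 0.2;0 -1.7 0.6 0 0 0 0.2;0 0 0 0 0 0 0.2;0 0 0 0 0 0 0.2;0 0 0 0 0 0 0.2'
python3 -c "
from h import *
c,w=discs('w11',.2); cv2.imwrite('pics/w11.png',w[:,:,::-1])
for P in([.549,-.002,.129],[.587,-.002,.129]): print(proj(c,P))
h=cv2.cvtColor(w,cv2.COLOR_RGB2HSV);m=cv2.inRange(h,(20,120,60),(34,255,255))
q=max(cv2.findContours(m,cv2.RETR_EXTERNAL,cv2.CHAIN_APPROX_NONE)[0],key=cv2.contourArea);e=cv2.fitEllipse(cv2.convexHull(q));print(e,atz(c,e[0],.127))
t,a=snap('top','t11')
h=cv2.cvtColor(cv2.imread('pics/t8.png'),cv2.COLOR_BGR2HSV);m=cv2.inRange(h,(20,100,60),(34,255,255))
q=max(cv2.findContours(m,cv2.RETR_EXTERNAL,cv2.CHAIN_APPROX_NONE)[0],key=cv2.contourArea);e=cv2.fitEllipse(cv2.convexHull(q));print(e,atz(t,e[0],.127))
"
```

```text
time_s: 25.15
tcp_pos: [0.4261, 0.1998, 0.198]
ee_rot: [[0.003, -0.267, 0.964], [0.001, 0.964, 0.267], [-1.0, 0.0, 0.004]]
contact_force: [1.1, 0.8, 0.4]
opening: 0.0421
time_s: 26.15
tcp_pos: [0.5475, -0.0007, 0.1946]
ee_rot: [[-0.001, -0.268, 0.964], [0.001, 0.964, 0.268], [-1.0, 0.001, -0.001]]
contact_force: [0.1, 0.0, -0.6]
opening: 0.0425
red [465.5 239.5] [45.9 51.2] xy [0.5312 0.1274] tool cm y,z [12.77  1.86] x 9.47 area 1837.0
red [282.1 270.2] [101.6 142.6] xy [0.588  0.0107] tool cm y,z [0.  4.2] x 9.46 area 10777.0
red [204.3  39. ] [ 39.4 101.7] xy [ 0.4551 -0.0743] tool cm y,z [ -4.63 -10.88] x 9.46 area 2862.0
tcp [ 0.5476 -0.0006  0.1946]
[279.20342865 229.70003247]
[263.27608383 284.08245444]
((283.8019104003906, 232.1974639892578), (105.13861846923828, 112.32218933105469), 88.0633773803711) [0.55049778 0.00132469 0.127     ]
((262.195556640625, 220.9635009765625), (19.759057998657227, 20.42854118347168), 98.6447525024414) [5.51372391e-01 3.31327253e-04 1.27000000e-01]
```

```bash
python3 -m creep '2 0.05 0.4 0 0 0 0.2;2 0 0 0 0 0 0.2;1 0 0 0 0 0 0.2;0.8 0 0 0 0 0 0.2;0.4 0 0 0 0 0 0.2;0.2 0 0 0 0 0 0.2;0 0 0 0 0 0 0.2;0 0 0 0 0 0 0.2;0 0 0 0 0 0 0.2'; python3 -m creep '0 0 0 0 0 0 1;0 0 0 0 0 0 1;0 0 0 0 0 0 1;0 0 0 0 0 0 1;-2 0 0 0 0 0 1;-3 0 0 0 0 0 1;-3 0 0 0 0 0 1;-2 0 0 0 0 0 1;0 0 -2 0 0 0 1;0 0 -2 0 0 0 1;0 0 -1 0 0 0 1;0 0 0 0 0 0 1'
python3 -c "
from h import *
c,w=discs('w12'); cv2.imwrite('pics/w12.png',w[:,:,::-1])
for z in (.059,.077,.095,.113):
  print(z,[np.round(proj(c,[.5505+.022*np.cos(a),.001+.022*np.sin(a),z])).tolist() for a in (0,1.57,3.14,4.71)])
"
```

```text
time_s: 27.15
tcp_pos: [0.5527, -0.0005, 0.1314]
ee_rot: [[0.001, -0.266, 0.964], [-0.0, 0.964, 0.266], [-1.0, -0.0, 0.001]]
contact_force: [0.1, -0.3, -0.4]
opening: 0.0421
time_s: 28.35
tcp_pos: [0.503, -0.0139, 0.2306]
ee_rot: [[-0.001, -0.266, 0.964], [0.0, 0.964, 0.266], [-1.0, 0.0, -0.001]]
contact_force: [0.8, -0.2, -0.1]
opening: 0.0856
red [444.3 267.1] [40.2 44.3] xy [0.5521 0.184 ] tool cm y,z [17.79  9.88] x 22.19 area 1391.5
red [282.9 260.4] [37.8 50.7] xy [0.5914 0.0117] tool cm y,z [0.13 9.09] x 22.19 area 1494.5
red [ -0.4 269.9] [47.3 68.8] xy [ 0.6853 -0.285 ] tool cm y,z [-30.97  10.25] x 22.19 area 222.0
red [216.7  78.7] [ 32.7 180. ] xy [ 0.4289 -0.098 ] tool cm y,z [-6.12 -9.5 ] x 22.17 area 4106.0
tcp [ 0.504  -0.0138  0.2308]
0.059 [[278.0, 262.0], [307.0, 247.0], [290.0, 219.0], [261.0, 235.0]]
0.077 [[277.0, 270.0], [308.0, 255.0], [291.0, 225.0], [260.0, 242.0]]
0.095 [[277.0, 280.0], [309.0, 263.0], [291.0, 233.0], [258.0, 250.0]]
0.113 [[277.0, 290.0], [311.0, 273.0], [292.0, 241.0], [257.0, 259.0]]
```

View pics/w12.png

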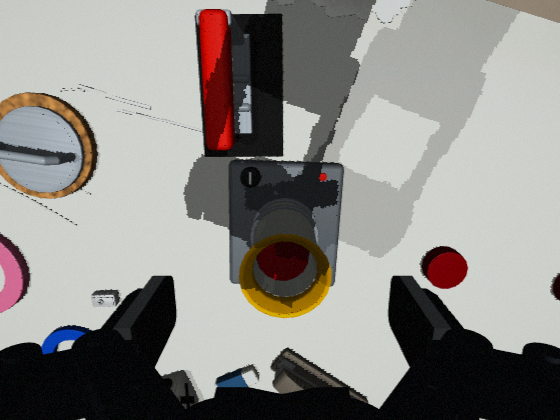

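The wax in the barrel fills the ellipse at (283,260), and its far edge at row 280 matches a top height of about 95 mm. So the plug was the tall one and one more disc is needed. The lid is on the trivet at (45,150). I'll fetch disc 2.

```bash
python3 -m creep '0 2 1 0 0 0 1;0 4 2 0 0 0 1;0 4 2 0 0 0 1;0 4 2 0 0 0 1;1 2.5 2 0 0 0 1;2 1.3 0.9 0 0 0 1;3 0 0 0 0 0 1;3 0 0 0 0 0 1;1.5 0 0 0 0 0 1;0 0 0 0 0 0 1;0 0 0 0 0 0 1;0 0 0 0 0 0 1'; python3 -c "
from h import *
discs('w13')"
```

```text
time_s: 29.6
tcp_pos: [0.5537, 0.1845, 0.1276]
ee_rot: [[0.003, -0.266, 0.964], [0.001, 0.964, 0.266], [-1.0, -0.0, 0.004]]
contact_force: [0.1, -0.2, 0.0]
opening: 0.0858
red [481.7 233.7] [58.3 66.3] xy [0.536  0.3377] tool cm y,z [15.24  2.32] x 11.89 area 3025.5
red [281.1 201.6] [58.7 60.9] xy [0.5524 0.1834] tool cm y,z [-0.07 -0.21] x 11.88 area 2803.0
red [554.3  85.6] [11.6 50. ] xy [0.4246 0.3399] tool cm y,z [18.42 -8.36] x 11.85 area 372.5
tcp [0.5537 0.1845 0.1278]
```

```bash
python3 -m creep '3 -0.05 -0.2 0 0 0 1;3 0 0 0 0 0 1;3 0 0 0 0 0 1;1.5 0 0 0 0 0 1;1 0 0 0 0 0 1;0.5 0 0 0 0 0 1;0.2 0 0 0 0 0 1;0 0 0 0 0 0 1;0 0 0 0 0 0 1' 40; python3 -m creep '0 0 0 0 0 0 0.4;0 0 0 0 0 0 0.2;0 0 0 0 0 0 0.2;0 0 0 0 0 0 0.2;0 0 0 0 0 0 0.2;0 0 0 0 0 0 0.2;-1 0 0 0 0 0 0.2;-3 0 0 0 0 0 0.2;-4 0 0 0 0 0 0.2;-4 0 0 0 0 0 0.2;-4 0 0 0 0 0 0.2;-3 0 0 0 0 0 0.2' 40
```

```text
time_s: 30.55
tcp_pos: [0.5512, 0.1835, 0.0048]
ee_rot: [[0.002, -0.267, 0.964], [0.0, 0.964, 0.267], [-1.0, -0.0, 0.002]]
contact_force: [0.3, 0.2, -0.3]
opening: 0.0854
time_s: 31.75
tcp_pos: [0.5506, 0.1833, 0.1967]
ee_rot: [[0.002, -0.267, 0.964], [0.001, 0.964, 0.267], [-1.0, -0.0, 0.002]]
contact_force: [0.6, 0.1, -0.4]
opening: 0.0421
```

```bash
python3 -m creep '0 -2 -0.5 0 0 0 0.2;0 -4 -1.1 0 0 0 0.2;0 -4 -1.1 0 0 0 0.2;0 -4 -1.1 0 0 0 0.2;0 -2.5 -0.8 0 0 0 0.2;0 -1.1 -0.3 0 0 0 0.2;2 0 0 0 0 0 0.2;2 0 0 0 0 0 0.2;1 0 0 0 0 0 0.2;0.7 0 0 0 0 0 0.2;0 0 0 0 0 0 0.2;0 0 0 0 0 0 0.2' 40
```

```text
time_s: 32.95
tcp_pos: [0.5504, 0.0009, 0.1373]
ee_rot: [[0.001, -0.267, 0.964], [0.0, 0.964, 0.267], [-1.0, -0.0, 0.001]]
contact_force: [1.0, -0.0, -0.3]
opening: 0.0425
```

```bash
python3 -m creep '0.4 0 0 0 0 0 0.2;0.2 0 0 0 0 0 0.2;0 0 0 0 0 0 0.2;0 0 0 0 0 0 0.2;0 0 0 0 0 0 1;0 0 0 0 0 0 1;0 0 0 0 0 0 1;0 0 0 0 0 0 1' 40; python3 -m creep '-2 0 0 0 0 0 1;-3 0 0 0 0 0 1;-3 0 0 0 0 0 1;-2 0 0 0 0 0 1;0 0 -2 0 0 0 1;0 0 -2 0 0 0 1;0 0 -1 0 0 0 1;0 0 0 0 0 0 1;0 0 0 0 0 0 1'
python3 -c "
from h import *
c,w=discs('w14'); cv2.imwrite('pics/w14c.png',cv2.resize(w[180:340,180:400],(660,480))[:,:,::-1])
for z in (.095,.113):
  print(z,[np.round(proj(c,[.5505+.022*np.cos(a),.001+.022*np.sin(a),z])).tolist() for a in (0.27,1.84,3.41,4.98)])
"
```

```text
time_s: 33.75
tcp_pos: [0.55, 0.0005, 0.1309]
ee_rot: [[0.0, -0.267, 0.964], [-0.0, 0.964, 0.267], [-1.0, -0.0, 0.0]]
contact_force: [0.2, 0.4, 0.3]
opening: 0.0858
time_s: 34.65
tcp_pos: [0.5023, -0.0128, 0.2309]
ee_rot: [[0.001, -0.266, 0.964], [0.0, 0.964, 0.266], [-1.0, -0.0, 0.001]]
contact_force: [0.2, -0.3, 0.3]
opening: 0.0854
red [282.  266.1] [49.6 55.1] xy [0.5982 0.0137] tool cm y,z [0.01 9.9 ] x 22.2 area 2140.5
red [ -1.4 271.7] [49.2 69.8] xy [ 0.6879 -0.2852] tool cm y,z [-31.2   10.59] x 22.21 area 293.0
red [215.1  78.7] [ 32.7 179.1] xy [ 0.429  -0.0984] tool cm y,z [-6.29 -9.39] x 22.18 area 4099.0
tcp [ 0.5025 -0.0128  0.2309]
0.095 [[283.0, 281.0], [309.0, 257.0], [283.0, 232.0], [256.0, 257.0]]
0.113 [[283.0, 291.0], [311.0, 266.0], [283.0, 240.0], [254.0, 266.0]]
```

View pics/w14c.png

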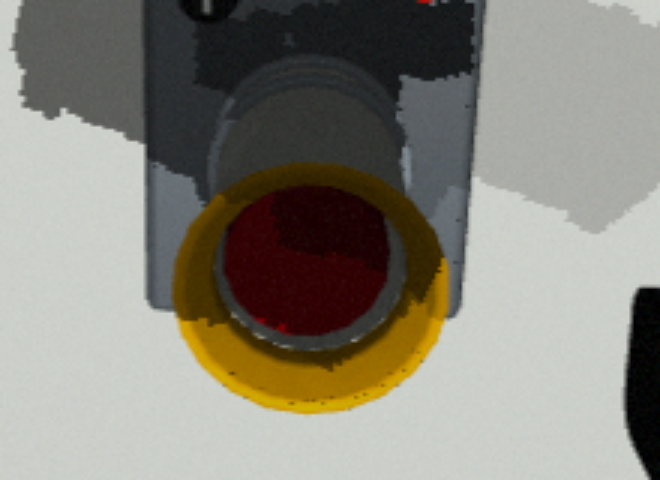

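The red surface is flat and centred at row 266, matching 113 mm, with its top at the end of the white barrel. Next I'll pick up the lifter.

```bash
python3 -m creep '0 -1 -2 0 0 0 1;0 -2 -3 0 0 0 1;0 -1.2 -2.1 0 0 0 1;0 -0.5 -1 0 0 0 1;0 0 0 0 0 0 1;0 0 0 0 0 0 1'; python3 -c "
from h import *
discs('w15',.206)"
```

```text
time_s: 35.3
tcp_pos: [0.4372, -0.0795, 0.231]
ee_rot: [[0.001, -0.266, 0.964], [0.0, 0.964, 0.266], [-1.0, -0.0, 0.001]]
contact_force: [0.3, 0.0, -0.2]
opening: 0.0853
red [337.5 354.3] [38.7 51. ] xy [0.5592 0.0051] tool cm y,z [ 4.88 13.99] x 12.82 area 1546.0
red [ 33.6 330.5] [69.8 90. ] xy [ 0.6059 -0.255 ] tool cm y,z [-21.43  11.55] x 12.82 area 296.5
red [280.5 188.7] [ 27.2 153.4] xy [ 0.4283 -0.0831] tool cm y,z [-0.13 -0.98] x 12.8 area 2890.5
tcp [ 0.4373 -0.0793  0.231 ]
```

```bash
python3 -m creep '3 0 0 0 0 0 1;4 0 0 0 0 0 1;4 0 0 0 0 0 1;2.5 0 0 0 0 0 1;1.5 0 0 0 0 0 1;0.6 0 0 0 0 0 1;0 0 0 0 0 0 1;0 0 0 0 0 0 1' 60; python3 -m creep '0 0 0 0 0 0 0.3;0 0 0 0 0 0 0;0 0 0 0 0 0 0;0 0 0 0 0 0 0;0 0 0 0 0 0 0;0 0 0 0 0 0 0;0 0 0 0 0 0 0;0 0 0 0 0 0 0;-1 0 0 0 0 0 0;-3 0 0 0 0 0 0;-4 0 0 0 0 0 0;-4 0 0 0 0 0 0' 60;  python3 -m creep '0 0 0 5 0 0 0;0 0 0 5 0 0 0;0 -2 -0.2 0 0 0 0;0 -3 -0.3 0 0 0 0;0 -4 -0.4 0 0 0 0;0 -4 -0.4 0 0 0 0;0 -3 -0.3 0 0 0 0;0 -1.5 -0.2 0 0 0 0;0 -0.7 -0.1 0 0 0 0;0 0 0 0 0 0 0;0 0 0 0 0 0 0;0 0 0 0 0 0 0'
```

```text
time_s: 36.15
tcp_pos: [0.4374, -0.0797, 0.0755]
ee_rot: [[0.002, -0.267, 0.964], [-0.0, 0.964, 0.267], [-1.0, -0.001, 0.002]]
contact_force: [-0.4, -0.3, -0.1]
opening: 0.0855
time_s: 37.35
tcp_pos: [0.4344, -0.079, 0.1951]
ee_rot: [[-0.004, -0.266, 0.964], [0.002, 0.964, 0.266], [-1.0, 0.002, -0.003]]
contact_force: [1.1, -0.2, -1.5]
opening: 0.0191
time_s: 38.55
tcp_pos: [0.4345, -0.2613, 0.1946]
ee_rot: [[-0.001, -0.096, 0.995], [0.001, 0.995, 0.096], [-1.0, 0.001, -0.0]]
contact_force: [0.5, -0.6, -1.2]
opening: 0.0191
```

```bash
python3 -m creep '2 -0.1 0 0 0 0 0;3 0 0 0 0 0 0;2.4 0 0 0 0 0 0;1.5 0 0 0 0 0 0;0.5 0 0 0 0 0 0;0 0 0 0 0 0 0;0 0 0 0 0 0 0;0 0 0 0 0 0 0'; python3 -c "
from h import *
s=readout.get_state();t=np.array(s['tcp_pos']);R=np.array(s['ee_rot']);print(t,R.T@(np.array([.5365,-.2526,.1005])-t)*100)"
```

```text
time_s: 39.35
tcp_pos: [0.4357, -0.2642, 0.1021]
ee_rot: [[0.002, -0.096, 0.995], [-0.002, 0.995, 0.096], [-1.0, -0.002, 0.002]]
contact_force: [-0.2, -0.0, -2.1]
opening: 0.019
[ 0.4357439  -0.26419502  0.10209478] [ 0.17944472  0.19203374 10.13995697]
```

```bash
python3 -m creep '0.1 0.15 1 0 0 0 0;0 0 1.5 0 0 0 0;0 0 1.5 0 0 0 0;0 0 1.5 0 0 0 0;0 0 1.5 0 0 0 0;0 0 1.5 0 0 0 0;0 0 1 0 0 0 0;0 0 0.6 0 0 0 0;0 0 0 0 0 0 0;0 0 0 0 0 0 0'; python3 -m creep '-0.5 0 0 0 0 0 0;-0.4 0 0 0 0 0 0;-0.2 0 0 0 0 0 0;-0.2 0 0 0 0 0 0;-0.2 0 0 0 0 0 0;-0.2 0 0 0 0 0 0;-0.2 0 0 0 0 0 0;-0.2 0 0 0 0 0 0;-0.2 0 0 0 0 0 0;-0.2 0 0 0 0 0 0;0 0 0 0 0 0 0;0 0 0 0 0 0 0'
```

```text
time_s: 40.35
tcp_pos: [0.5346, -0.2524, 0.0995]
ee_rot: [[-0.001, -0.095, 0.995], [0.0, 0.995, 0.095], [-1.0, 0.001, -0.001]]
contact_force: [0.5, 0.9, -1.8]
opening: 0.0192
time_s: 41.55
tcp_pos: [0.5351, -0.2526, 0.1248]
ee_rot: [[0.0, -0.095, 0.995], [-0.0, 0.995, 0.095], [-1.0, -0.0, 0.0]]
contact_force: [0.5, 0.7, -3.1]
opening: 0.019
```

```bash
python3 -m creep '-0.5 0 0 0 0 0 0;-1 0 0 0 0 0 0;-2 0 0 0 0 0 0;-2.5 0 0 0 0 0 0;-2.5 0 0 0 0 0 0;-2.5 0 0 0 0 0 0;-2 0 0 0 0 0 0;-1.3 0 0 0 0 0 0;-0.7 0 0 0 0 0 0;0 0 0 0 0 0 0;0 0 0 0 0 0 0;0 0 0 0 0 0 0'; python3 -m creep '0 0.5 0.1 0 0 0 0;0 1 0.2 0 0 0 0;0 2 0.3 0 0 0 0;0 2.5 0.4 0 0 0 0;0 2.5 0.4 0 0 0 0;0 2.5 0.4 0 0 0 0;0 2.5 0.4 0 0 0 0;0 2.5 0.4 0 0 0 0;0 2.5 0.4 0 0 0 0;0 2 0.3 0 0 0 0;0 1.5 0.2 0 0 0 0;0 1 0.1 0 0 0 0'; python3 -m creep '0 1 0.2 0 0 0 0;0 0.6 0.1 0 0 0 0;0 0.3 0 0 0 0 0;0 0 0 0 0 0 0;0 0 0 0 0 0 0;0 0 0 0 0 0 0'
python3 -c "
from h import *
s=readout.get_state();t=np.array(s['tcp_pos']);R=np.array(s['ee_rot']);print(t,R.T@(np.array([.5497,-.0005,.24])-t)*100)
c,w=snap('wrist','w16');cs,b=snap('scene','s16')
cv2.imwrite('pics/c16.png',np.hstack([w[:400,80:480],cv2.resize(b[140:240,210:310],(400,400),interpolation=cv2.INTER_CUBIC)])[:,:,::-1])
for k in (-.01,0,.01): print([np.round(proj(c,[t[0]+k*0+R[0,2]*k+.042*np.cos(a),t[1]+R[1,2]*k+.042*np.sin(a),t[2]-.1035+.008])-[80,0]).tolist() for a in (.095,1.666,3.236,4.807)])
print(np.round(proj(c,[.5505,.0008,.129])-[80,0]))
"
```

```text
time_s: 42.75
tcp_pos: [0.5343, -0.2521, 0.2731]
ee_rot: [[-0.003, -0.095, 0.995], [0.001, 0.995, 0.095], [-1.0, 0.002, -0.002]]
contact_force: [-0.5, -0.1, -2.8]
opening: 0.019
time_s: 43.95
tcp_pos: [0.5488, -0.0186, 0.2746]
ee_rot: [[-0.0, -0.097, 0.995], [0.0, 0.995, 0.097], [-1.0, 0.0, -0.0]]
contact_force: [0.2, 0.4, -3.0]
opening: 0.019
time_s: 44.55
tcp_pos: [0.5502, -0.0016, 0.2747]
ee_rot: [[-0.0, -0.094, 0.996], [-0.0, 0.996, 0.094], [-1.0, -0.0, -0.0]]
contact_force: [0.4, 0.9, -2.8]
opening: 0.0191
[ 0.550195   -0.00155239  0.27474992] [ 3.47496865  0.11030344 -0.03898686]
[[202.0, 256.0], [264.0, 199.0], [202.0, 136.0], [140.0, 199.0]]
[[202.0, 269.0], [263.0, 213.0], [202.0, 152.0], [140.0, 213.0]]
[[202.0, 282.0], [263.0, 227.0], [202.0, 167.0], [141.0, 227.0]]
[205. 196.]
```

View pics/c16.png

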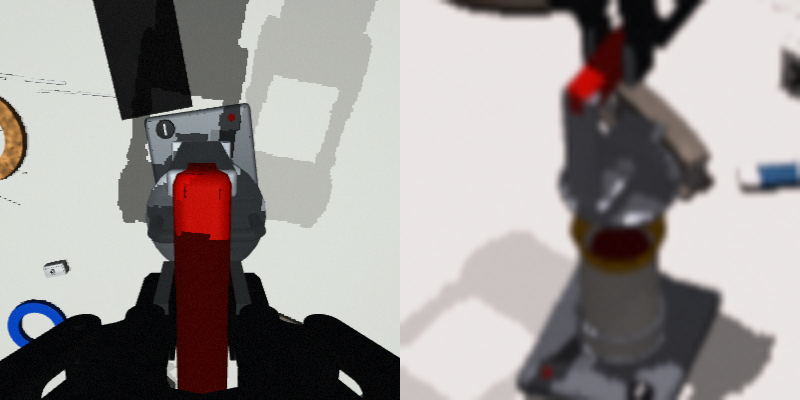

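The lid hangs level, with edges at columns 147 and 267, about 3 mm left of the lifter axis and so within 1 mm of the mouth axis. The mouth below is full of wax. I'll lower it.

```bash
python3 -m creep '0.5 -0.1 0 0 0 0 0;0.8 0 0 0 0 0 0;0.8 0 0 0 0 0 0;0.5 0 0 0 0 0 0;0.4 0 0 0 0 0 0;0.3 0 0 0 0 0 0;0 0 0 0 0 0 0;0 0 0 0 0 0 0;0 0 0 0 0 0 0'; python3 -m creep '0.2 0 0 0 0 0 0;0.2 0 0 0 0 0 0;0.2 0 0 0 0 0 0;0.2 0 0 0 0 0 0;0.2 0 0 0 0 0 0;0.2 0 0 0 0 0 0;0 0 0 0 0 0 0;0 0 0 0 0 0 0;0 0 0 0 0 0 0'; python3 -m creep '0.2 0 0 0 0 0 0;0.2 0 0 0 0 0 0;0.2 0 0 0 0 0 0;0 0 0 0 0 0 0;0 0 0 0 0 0 0;0 0 0 0 0 0 0'
```

```text
time_s: 45.55
tcp_pos: [0.5506, -0.002, 0.2422]
ee_rot: [[0.001, -0.095, 0.995], [-0.0, 0.995, 0.095], [-1.0, -0.0, 0.001]]
contact_force: [-0.3, 0.6, -2.8]
opening: 0.0193
time_s: 46.45
tcp_pos: [0.5505, -0.002, 0.23]
ee_rot: [[0.0, -0.095, 0.995], [-0.0, 0.995, 0.095], [-1.0, -0.0, 0.0]]
contact_force: [0.6, -0.2, -1.0]
opening: 0.019
time_s: 47.05
tcp_pos: [0.5504, -0.002, 0.2238]
ee_rot: [[0.0, -0.095, 0.995], [-0.0, 0.995, 0.095], [-1.0, -0.0, 0.0]]
contact_force: [-0.7, 1.0, -1.6]
opening: 0.0188
```

```bash
python3 -m creep '0.2 0 0 0 0 0 0;0.2 0 0 0 0 0 0;0.2 0 0 0 0 0 0;0 0 0 0 0 0 0;0 0 0 0 0 0 0'; python3 -m creep '0 0 -0.5 0 0 0 0;0 0 -1 0 0 0 0;0 0 -1.5 0 0 0 0;0 0 -1.5 0 0 0 0;0 0 -1.5 0 0 0 0;0 0 -1.5 0 0 0 0;0 0 -1.5 0 0 0 0;0 0 -1.5 0 0 0 0;0 0 -0.5 0 0 0 0;0 0 0 0 0 0 0;0 0 0 0 0 0 0'
```

```text
time_s: 47.55
tcp_pos: [0.5502, -0.002, 0.2176]
ee_rot: [[-0.0, -0.095, 0.995], [0.0, 0.995, 0.095], [-1.0, 0.0, -0.0]]
contact_force: [-0.1, -0.7, -1.1]
opening: 0.0187
time_s: 48.65
tcp_pos: [0.4413, -0.0125, 0.2182]
ee_rot: [[0.001, -0.095, 0.995], [-0.0, 0.995, 0.095], [-1.0, -0.0, 0.001]]
contact_force: [0.6, 0.0, -2.1]
opening: 0.0191
```

```bash
python3 -m creep '0 -1.5 -0.3 0 0 0 0;0 -2.5 -0.4 0 0 0 0;0 -1.8 -0.3 0 0 0 0;0 -0.8 -0.1 0 0 0 0;0 0 0 -5 0 0 0;0 0 0 -5 0 0 0;0 0 0 0 0 0 0;0 0 0 0 0 0 0'; python3 -m creep '2 0 0 0 0 0 0;3 0 0 0 0 0 0;3 0 0 0 0 0 0;2 0 0 0 0 0 0;1.5 0 0 0 0 0 0;0.7 0 0 0 0 0 0;0.5 0 0 0 0 0 0;0.5 0 0 0 0 0 0;0.4 0 0 0 0 0 0;0.2 0 0 0 0 0 0;0 0 0 0 0 0 0;0 0 0 0 0 0 0'
```

```text
time_s: 49.45
tcp_pos: [0.4365, -0.079, 0.2178]
ee_rot: [[0.0, -0.265, 0.964], [0.0, 0.964, 0.265], [-1.0, 0.0, 0.0]]
contact_force: [-0.0, -0.2, -2.1]
opening: 0.019
time_s: 50.65
tcp_pos: [0.4364, -0.0793, 0.0801]
ee_rot: [[0.001, -0.266, 0.964], [-0.0, 0.964, 0.266], [-1.0, -0.0, 0.001]]
contact_force: [0.7, 0.5, -1.9]
opening: 0.0191
```

```bash
python3 -m creep '0.2 0 0 0 0 0 0;0.2 0 0 0 0 0 0;0.1 0 0 0 0 0 0;0.1 0 0 0 0 0 0;0 0 0 0 0 0 0;0 0 0 0 0 0 0;0 0 0 0 0 0 0'
```

```text
time_s: 51.35
tcp_pos: [0.4363, -0.0794, 0.0751]
ee_rot: [[-0.001, -0.267, 0.964], [-0.0, 0.964, 0.267], [-1.0, 0.0, -0.001]]
contact_force: [-3.1, -0.1, 10.0]
opening: 0.0194
```

The lifter is in firm contact with the mat. I'll release, retreat and check.

```bash
python3 -m creep '0 0 0 0 0 0 0.3;0 0 0 0 0 0 0.6;0 0 0 0 0 0 1;0 0 0 0 0 0 1;0 0 0 0 0 0 1;0 0 0 0 0 0 1;-2 0 0 0 0 0 1;-3 0 0 0 0 0 1;-4 0 0 0 0 0 1;-4 0 0 0 0 0 1;-3 0 0 0 0 0 1;0 0 0 0 0 0 1'; python3 -m creep '0 -3 -1.5 0 0 0 1;0 -4 -1.5 0 0 0 1;0 -4 -1 0 0 0 1;0 -4 0 0 0 0 1;0 -4 0 0 0 0 1;0 -2 0 0 0 0 1;0 0 0 0 0 0 1;0 0 0 0 0 0 1'
python3 - <<'E'
from h import *
t,a=snap("top","t20");s,b=snap("scene","s20");out=[]
for c,im,(v0,u0) in((t,a,(180,220)),(s,b,(150,210))):
    im=cv2.resize(im[v0:v0+110,u0:u0+110],(400,400),interpolation=cv2.INTER_CUBIC)[:,:,::-1].copy();out.append(im);k=400/110
    def L(P,col):
        q=[((proj(c,p)-[u0,v0])*k).astype(int) for p in P]; cv2.polylines(im,[np.array(q).reshape(-1,1,2)],False,col,1)
    L([[.5505+.042*np.cos(q),.0008+.042*np.sin(q),.137] for q in np.linspace(0,6.3,40)],(0,0,255))
    L([[.4363-.052*.964,-.0794-.052*.267,.103],[.4363+.043*.964,-.0794+.043*.267,.103]],(255,255,0))
cv2.imwrite("pics/fin.png",np.hstack(out))
st=readout.get_state();print(st["tcp_pos"],st["time_s"])
E
```

```text
time_s: 52.55
tcp_pos: [0.4398, -0.0802, 0.239]
ee_rot: [[0.011, -0.267, 0.964], [-0.003, 0.964, 0.267], [-1.0, -0.006, 0.009]]
contact_force: [0.9, 0.2, 0.7]
opening: 0.0856
time_s: 53.35
tcp_pos: [0.4526, -0.2916, 0.2322]
ee_rot: [[-0.002, -0.266, 0.964], [0.003, 0.964, 0.266], [-1.0, 0.003, -0.002]]
contact_force: [0.2, 0.3, -0.8]
opening: 0.0854
[ 0.45277054 -0.29081842  0.23275805] 53.45
```

View pics/fin.png

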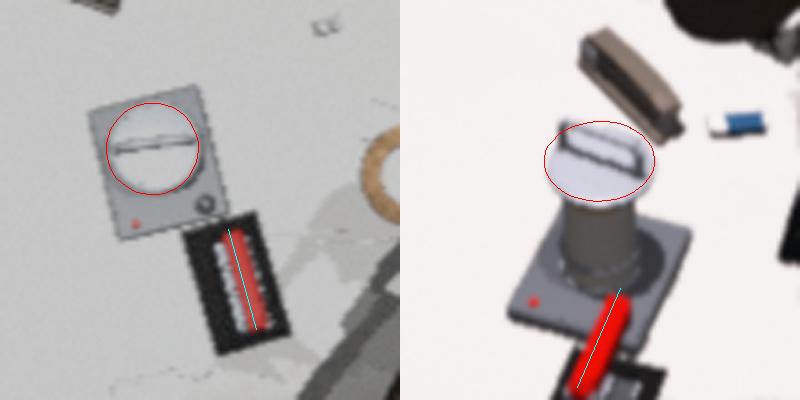

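The lid's plate coincides with the predicted circle, with no yellow showing. The lifter stands upright near the middle of its mat.

```bash
python3 -m creep '0 0 0 0 0 0 1;0 0 0 0 0 0 1;0 0 0 0 0 0 1'; python3 -c "
from workcell import robot
print(robot.close_job())"
```

```text
time_s: 53.75
tcp_pos: [0.4536, -0.2917, 0.234]
ee_rot: [[0.0, -0.267, 0.964], [-0.0, 0.964, 0.267], [-1.0, -0.0, 0.0]]
contact_force: [0.2, -0.3, -0.1]
opening: 0.0855
the job is handed in; nothing more can be done
None
```

I topped up the warmer, closed the lid, put the lifter back on its mat and handed the job in at about 54 s; no verdict was reported.

- **Lid off:** I lifted the lid level with the lifter, set it on the larger cork trivet, and parked the lifter on its mat while I handled the discs.
- **Wax:** The plug already in the barrel was the tall one, so I added two discs. The wrist image put the top of the stack at the 113 mm mark, flat.
- **Lid back on:** I lowered the lid onto the mouth with the lifter. The force reading showed its weight coming off at about the expected seating height.
- **Final pictures:** The lid plate lies on the predicted circle with no yellow showing. The lifter stands upright, its origin about 5 mm from the estimated mat centre, and the gripper was open and clear of everything.

No check failed. The scene camera read about 5 mm off the top camera throughout, so I relied on the top and wrist views. I did not measure the bystanders again at the end. The paths were planned clear of them, and those in view looked unmoved.

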